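Refit the keyed drive pulley of a pottery wheel

ROBOT

A 6-joint arm with a two-finger parallel gripper is mounted at the origin on the work surface. World frame = base frame: x ahead of the robot, y to its left, z up, the work surface at z = 0. Lengths are in m, angles in rad, forces in N, time in s.
With the tool pointing down it reaches from about 0.25 to 0.8 m from the base axis. Payload 3.9 kg.
Tool frame: the origin (TCP) lies on the centre line of the jaws, within the pads' length; the fingertips stand 25 mm ahead of it and the grasp point (between the pads) lies 6 mm ahead of it; z points along the fingers, y is the direction in which the jaws open and shut (so a half turn about z gives the same grasp; the last joint's range is limited). The gripper opens to 85 mm and grips with 20 to 120 N. Pads are 22 mm wide; open, the fingers measure 114 mm over their backs; the gripper's body (76 mm by 85 mm) begins 54 mm behind the grasp point. The pads swing forward as they close: fully open they stand 13 mm farther back than shut.
Start: joints at [-1.33, 0.26, -0.138, 1.173, 0, 1.571], TCP at [0.125, -0.51, 0.256] pointing down, gripper open.
Joint ranges: [-2.78, 2.78], [-0.83, 1.72], [-1.28, 1.37], [-1.9, 2.12], [-1.57, 1.48], [-3.14, 3.14]. Speed limits (rad/s): [2.57, 2.57, 3.14, 3.14, 3.14, 3.14].

INTERFACE

Orientations are given as a 3x3 rotation matrix whose columns are the frame's x, y, z axes.
In Python, from plant import arm gives the robot as it stands. The module is installed in compiled form; this text tells all that it offers.
- The arm moves only by the tool carry_out, never from a script. Its argument "moves" is a list that holds one entry, the list of rows, each a list of 7 numbers: the shift along the tool's x, y, z in cm, then the turn, a rotation vector about the tool's x, y, z in degrees, then the finger opening in cm, from 0 to 8.54. A call has 1 to 5 rows; each row is the pose to reach, as a shift and turn from the pose measured when the call began, along the tool's axes at that moment; what a row does not reach only later rows make up. A row lasts 1/12 s, in which the tool goes at most 41.7 mm and 7.16 degrees, less where a joint would pass 70% of its speed; a pose out of reach is approached as far as the arm can. A call with a gripper value outside its range is refused whole. The fingers move at their own pace and stop on an object; "force" is the grip in N (left out, the last holds). Time passes only in rows, so rows that repeat a pose let the fingers close. It gives the time, the measured TCP pose, the force and the opening at its end, in the units of the state.
- arm.state(): the state, without advancing time (a new reading comes with each control period).
- arm.get_image(name): name is "scene" or "side" or "wrist"; returns a dict with "img" (400x640x3 uint8, red, green, blue), "mtx" (3x3 intrinsics, pixels), "R" (3x3) and "t" (3): a world point X has camera coordinates R X + t. Camera axes: x right, y down, z forward; pixel columns grow to the right and rows downward; lengths in m; the calibration is good to about 2 mm. A picture is of the moment at which its call begins. There is no depth.
- arm.close_job(): hands the job in, once; it reports no verdict.
The state is a dict: "clock": time; "joint_pos": joint angles; "qd": joint speeds; "effort": joint torques, N m; "position": TCP position; "orientation": TCP orientation; "wrist_force": force on the tool from outside, world axes, zero at the start; "ft_torque": the same for the moment, N m; "width": finger opening in m.
Only numpy, scipy, OpenCV 4.12 (cv2) and the standard library are available. Lean on these libraries where they do the work, as an engineer would, in place of code of your own. Each camera call takes 0.05 s, during which the arm holds its last target.

TASK

Pick up the aluminium pulley and put it, rim down, over the shaft of the blue wheel drive. Turn it gently on the shaft until its keyway finds the brass key, and let it down fully home onto the shoulder, then let go. Feel for the key with a light touch, never ramming the pulley against it, and leave the other things on the table alone.

Things in the scene. Friction and masses are not known exactly. Their poses are not given: they have to be found in the camera images.
- pulley_mid (a point): Loose aluminium pulley, 60 mm tall, ~0.35 kg, upright at the start on a round plywood board (190 mm across, 14 thick). Point on its axis, half-way up. z up the axis, +x from the axis to its keyway. Lower 20 mm: round grooved rim 84 mm across, flat underside; above it an eight-sided hub 40 mm tall, 44 mm across flats, flats facing +x and every 45 degrees on.
- pulley: The same pulley; origin at the centre of its underside, axes as above. An eight-sided bore 22.4 mm across flats runs right through, with one straight keyway over the whole height, 12 mm wide, reaching 17.8 mm from the axis. A red dot on the rim and a red bar on the hub's top mark the keyway side (+x).
- seat (a point): Centre of the steel shoulder at the foot of the drive's upright shaft, 56 mm above the table; z up, +x from the shaft towards the drive's small fixed motor pulley (34 mm across, 115 mm away, its top 23 mm above this point). Fully home, the loose pulley's underside rests on this shoulder.
- shaft_top (a point): Centre of the shaft's top, 60 mm above the shoulder; axes as seat. Shaft 20 mm in diameter, its top 7 mm tapering to 11 mm. It is braked and does not turn. At its foot a brass key, 8 mm wide, projects to 15 mm from the axis and runs from the shoulder to 14 mm above it. Its direction varies and is NOT measured: up to 0.5 rad (29 degrees) to either side of this +x.
- drive: Blue drive unit of a table-top pottery wheel, cover off, 250 x 160 mm, 50 mm tall, fixed, carrying shaft, key and motor pulley; origin on the table under the shaft, axes as seat. A pulley put on out of line rests on top of the key, 14 mm too high; turned into line with the key (to about 4 degrees) it goes down to the shoulder.
- tool_tub: Bystander, to be left alone: blue plastic tub, 100 mm across and 110 tall; origin at its underside.
- clay_bowl: Bystander, to be left alone: steel bowl, 170 mm across, 75 tall; origin at its underside.
- jug: Bystander, to be left alone: terracotta mug, 80 mm across, 100 tall; origin at its underside.
- spray: Bystander, to be left alone: clear bottle with red cap, 70 mm across, 170 tall; origin at its underside.
- wrench: Bystander, to be left alone: steel wrench lying flat; origin at its underside.
- collar: Bystander, to be left alone: loose dark steel collar, 40 mm across, 12 tall; origin at its underside.
- brush: Bystander, to be left alone: brush lying flat; origin at its underside.
- clay_pan: Bystander, to be left alone: fresh clay frying pan, 160 mm across, on a large round board; origin at its underside.
Things that resemble listed ones, but are neither listed nor needed, are in the scene too. Of the things that look like the pulley, the middle-sized one is meant.

How it is judged:
By the outcome, as a careful person would: the job done as asked, in the order asked, and still so for the second after the job is handed in, with the robot touching nothing.
It also fails if it takes over 58 s, if anything falls off the work surface, if the arm or the gripper's body presses on something with over 40 N, if the wrist force passes 120 N, or if a joint passes its speed limit or range.

## Working session

There is one attempt and no reset: what is moved stays moved. The work goes in short steps, Python scripts to look and compute and a tool call to move; the robot and the scene stay as the last step left them, time stands still between calls to the robot, and variables do not carry over. Pictures are saved under pics/ and viewed, and the job is handed in when it is done.

Besides the shell and the picture viewer there is one more tool, called in YAML: its name, and indented under it one key for each argument. carry_out: Moves the arm, as the interface text tells. Its arguments: {"type":"object","properties":{"moves":{"type":"array","items":{"type":"array","items":{"type":"array","items":{"type":"number"}}}},"force":{"type":"number"}},"required":["moves"]}

```bash
mkdir -p pics; cat > h.py <<'E'
import numpy as np, cv2
from plant import arm
def snap(n,tag):
    d=arm.get_image(n); cv2.imwrite(f'pics/{tag}.png',cv2.cvtColor(d['img'],cv2.COLOR_RGB2BGR)); np.savez(f'pics/{tag}.npz',**d); return d
def load(tag): return dict(np.load(f'pics/{tag}.npz'))
def ray(d,u,v):
    r=d['R'].T@np.linalg.inv(d['mtx'])@np.array([u,v,1.]); c=-d['R'].T@d['t']; return c,r
def onz(d,u,v,z):
    c,r=ray(d,u,v); return c+r*(z-c[2])/r[2]
def proj(d,X):
    p=d['mtx']@(d['R']@np.array(X,float)+d['t']); return p[:2]/p[2]
def crop(tag,x0,y0,x1,y1,s,out):
    im=cv2.imread(f'pics/{tag}.png')[y0:y1,x0:x1]; cv2.imwrite(f'pics/{out}.png',cv2.resize(im,None,fx=s,fy=s,interpolation=cv2.INTER_CUBIC))
E
python3 - <<'E'
from h import *
for n in('scene','side','wrist'):
    d=snap(n,n+'0'); print(n,-d['R'].T@d['t'])
s=arm.state(); print(s)
E
```

```text
scene [ 1.20421184 -1.15490593  1.14175551]
side [0.14928264 0.92824735 1.1864152 ]
wrist [ 0.19796675 -0.49211181  0.3734511 ]
{'clock': 0.15, 'joint_pos': array([-1.32997913e+00,  2.60540356e-01, -1.39032224e-01,  1.17272669e+00,
        1.23996570e-05,  1.57080984e+00]), 'qd': array([ 0.00049147, -0.00286567,  0.00496537,  0.00087172,  0.00011392,
       -0.0002095 ]), 'effort': array([-1.60022242e-03, -4.06007338e+01,  2.54165769e+01,  1.27057201e-02,
       -1.29442451e-04, -2.13328086e-06]), 'position': array([ 0.12510065, -0.50938735,  0.25566764]), 'orientation': array([[ 9.71146629e-01,  2.38482922e-01, -3.46403867e-04],
       [ 2.38483174e-01, -9.71145528e-01,  1.46252775e-03],
       [ 1.23793262e-05, -1.50294039e-03, -9.99998871e-01]]), 'wrist_force': array([-0.65992952, -0.99367143,  0.39505927]), 'ft_torque': array([-0.03914177, -0.01288823,  0.00623759]), 'width': 0.08526623941821221}
```

View pics/scene0.png

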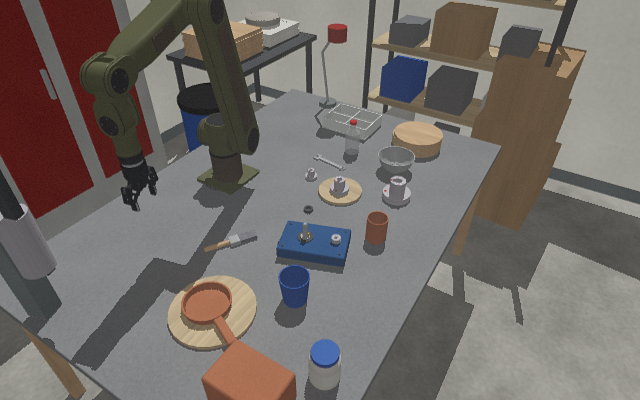

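View pics/side0.png

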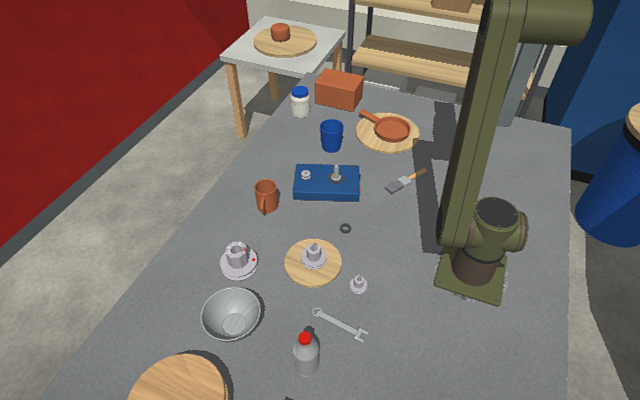

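View pics/wrist0.png

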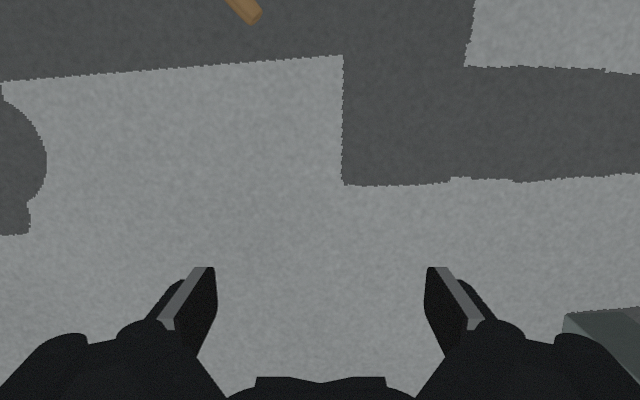

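Three pulley-like things in the side picture: a large one at (238,260), a middle one on the round board at (314,257), and a small one at (358,285). The middle one, on the plywood board, fits the description. I'll confirm it with enlarged crops, which also show the drive.

```bash
python3 - <<'E'
from h import *
crop('side0',205,225,385,305,4.4,'c_side_p')
crop('side0',280,155,380,215,8,'c_side_d')
crop('scene0',295,160,415,210,6.5,'c_sc_p')
crop('scene0',265,205,365,270,8,'c_sc_d')
E
```

```text
(no output)
```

View pics/c_side_p.png

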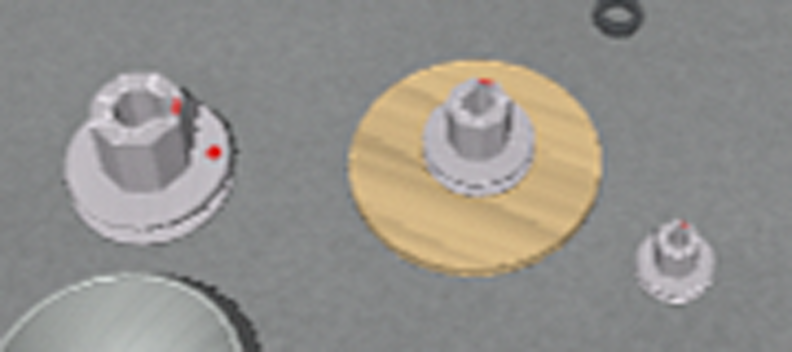

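View pics/c_side_d.png

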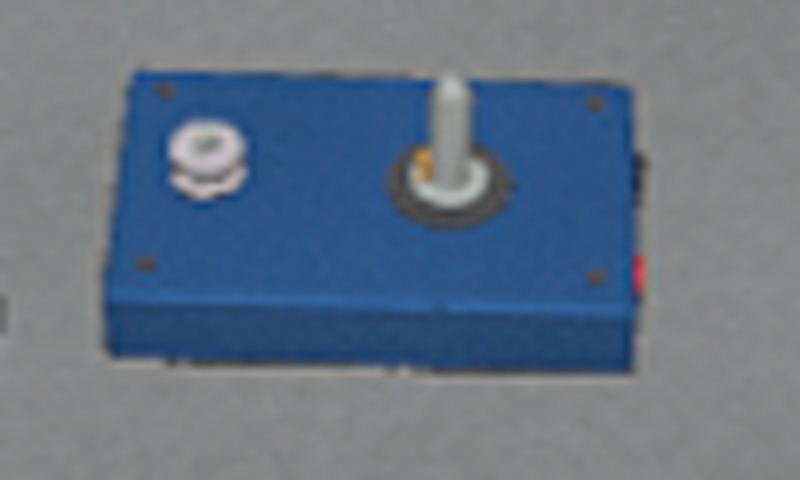

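View pics/c_sc_p.png

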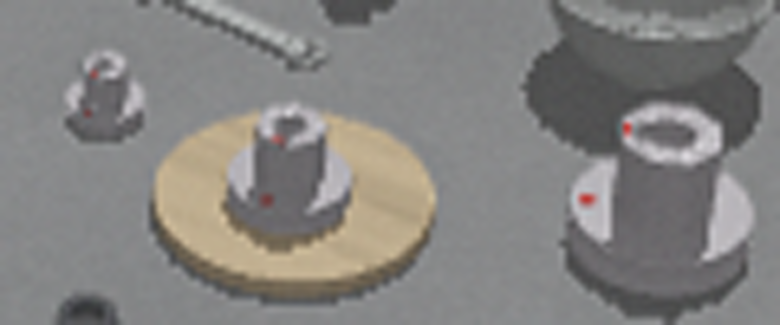

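View pics/c_sc_d.png

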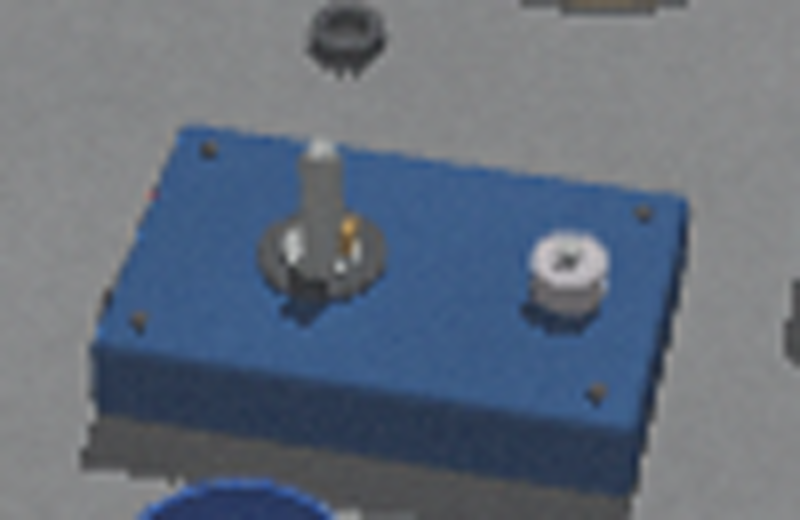

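```bash
python3 - <<'E'
from h import *
S=load('side0');C=load('scene0')
def tri(a,b):
    A=[];B=[]
    for d,p in((S,a),(C,b)):
        c,r=ray(d,*p); r/=np.linalg.norm(r); P=np.eye(3)-np.outer(r,r);A.append(P);B.append(P@c)
    return np.linalg.solve(sum(A),sum(B))
for n,a,b,z in(('ptop',(313.6,247.7),(339.9,179.1),.074),('bar',(315.2,243.6),(337.9,181.4),.074),('shaft',(336.5,164.7),(305,223.4),.116),('motor',(305.9,173.4),(336.2,237.7),.079),
  ('keyS',(333,175.5),(308.6,234.3),.070)):
    print(n,tri(a,b).round(4),onz(S,*a,z).round(4),onz(C,*b,z).round(4))
print('dot',onz(C,335.9,190.8,.034))
# board ellipse centre
for t,d in(('side0',S),('scene0',C)):
    hsv=cv2.cvtColor(cv2.imread(f'pics/{t}.png'),cv2.COLOR_BGR2HSV)
    m=cv2.inRange(hsv,(12,50,80),(30,255,255))
    x=proj(d,[.45,.2,.014]).astype(int)
    print(x)
E
```

```text
ptop [0.4918 0.1603 0.0711] [0.4893 0.1615 0.074 ] [0.4954 0.1576 0.074 ]
bar [0.4931 0.1424 0.0705] [0.491  0.1443 0.074 ] [0.4965 0.1386 0.074 ]
shaft [ 0.5492 -0.1958  0.1134] [ 0.5468 -0.1941  0.116 ] [ 0.5525 -0.1976  0.116 ]
motor [ 0.6575 -0.1563  0.0654] [ 0.6496 -0.144   0.079 ] [ 0.6661 -0.1682  0.079 ]
keyS [ 0.5597 -0.1895  0.0601] [ 0.5546 -0.1807  0.07  ] [ 0.5673 -0.1977  0.07  ]
dot [0.49682672 0.12343583 0.034     ]
[320 271]
[335 182]
```

The enlarged crops confirm the middle pulley on the plywood board, with its red bar and dot towards world −y. Its top triangulates to z≈71 mm (expected 74). The shaft top comes to z≈113 mm (expected 116). Next I'll go over the drive for a wrist look on the way.

```bash
cat >> h.py <<'E'
def go(X,yaw=None):
    s=arm.state();R=s['orientation'];d=R.T@(np.array(X)-s['position'])*100
    print('pos',s['position'].round(4),'yaw',np.degrees(np.arctan2(R[1,0],R[0,0])).round(2),'j',s['joint_pos'].round(3),'shift cm',d.round(2),'f',s['wrist_force'].round(2),'w',s['width'].round(4),'t',s['clock'])
    if yaw is not None:
        y=np.radians(yaw);Rt=np.array([[np.cos(y),np.sin(y),0],[np.sin(y),-np.cos(y),0],[0,0,-1]])
        print('rotvec',np.degrees(cv2.Rodrigues(R.T@Rt)[0].ravel()).round(2))
E
python3 - <<'E'
from h import *
d=load('wrist0'); R=arm.state()['orientation']; print((d['R']@R).round(3)); print((R.T@(-d['R'].T@d['t']-arm.state()['position'])).round(4)); print(d['mtx'])
go([.49,-.22,.30],20)
E
```

```text
[[ 0.     1.     0.001]
 [-0.956  0.    -0.294]
 [-0.294 -0.001  0.956]]
[ 0.0749  0.0004 -0.1178]
[[355.47653225   0.         320.28333478]
 [  0.         355.47653225 204.27681192]
 [  0.           0.           1.        ]]Traceback (most recent call last):
  File "<stdin>", line 3, in <module>
  File "h.py", line 16, in go
    print('pos',s['position'].round(4),'yaw',np.degrees(np.arctan2(R[1,0],R[0,0])).round(2),'j',s['joint_pos'].round(3),'shift cm',d.round(2),'f',s['wrist_force'].round(2),'w',s['width'].round(4),'t',s['clock'])
                                                                                                                                                                                ^^^^^^^^^^^^^^^^
AttributeError: 'float' object has no attribute 'round'
```

```bash
sed -i "s/s\['width'\].round(4)/round(float(s['width']),4)/" h.py; python3 - <<'E'
from h import *
go([.605,-.175,.28],20)
E
```

```text
pos [ 0.1251 -0.5094  0.2557] yaw 13.8 j [-1.33   0.261 -0.139  1.173  0.     1.571] shift cm [ 54.58 -21.03  -2.4 ] f [-0.66 -0.99  0.4 ] w 0.0853 t 0.15
rotvec [-0.09 -0.01 -6.2 ]
```

carry_out:
  moves:
    - [[3.6,-1.4,-0.8,0,0,-1,8.54],[7.2,-2.8,-1.6,0,0,-2,8.54],[10.8,-4.2,-2.4,0,0,-3,8.54],[14.4,-5.6,-2.4,0,0,-4,8.54],[18.0,-7.0,-2.4,0,0,-6.2,8.54]]

```text
clock: 0.57
position: [0.2844, -0.3976, 0.2802]
orientation: [[0.94, 0.342, 0.0], [0.342, -0.94, 0.001], [0.0, -0.001, -1.0]]
wrist_force: [0.9, -0.8, -0.5]
width: 0.0853
```

```bash
python3 - <<'E'
from h import *
go([.605,-.175,.28],20)
E
```

```text
pos [ 0.2844 -0.3976  0.2802] yaw 20.02 j [-9.500e-01  1.890e-01 -1.700e-01  1.212e+00  1.000e-03  1.842e+00] shift cm [37.74 -9.94  0.04] f [ 0.86 -0.76 -0.46] w 0.0853 t 0.5667
rotvec [-0.03 -0.03  0.02]
```

carry_out:
  moves:
    - [[3.9,-1.0,0,0,0,0,8.54],[7.8,-2.0,0,0,0,0,8.54],[11.7,-3.0,0,0,0,0,8.54],[15.6,-4.1,0,0,0,0,8.54],[19.5,-5.1,0,0,0,0,8.54]]

```text
clock: 0.98
position: [0.4513, -0.2812, 0.2801]
orientation: [[0.939, 0.343, -0.0], [0.343, -0.939, 0.001], [0.0, -0.001, -1.0]]
wrist_force: [-0.2, -0.7, 0.7]
width: 0.085
```

carry_out:
  moves:
    - [[3.8,-1.0,0,0,0,0,8.54],[7.6,-2.0,0,0,0,0,8.54],[11.4,-3.0,0,0,0,0,8.54],[15.0,-4.0,0,0,0,0,8.54],[18.3,-4.9,0,0,0,0,8.54]]

```text
clock: 1.4
position: [0.608, -0.1706, 0.2796]
orientation: [[0.939, 0.344, -0.001], [0.344, -0.939, 0.001], [-0.0, -0.001, -1.0]]
wrist_force: [0.4, -0.3, 0.5]
width: 0.0852
```

```bash
python3 - <<'E'
from h import *
go([.605,-.175,.28],20)
d=snap('wrist','w1'); S=load('side0')
print('tub',onz(S,331,127,.11))
E
```

```text
pos [ 0.608  -0.1706  0.2796] yaw 20.09 j [-2.740e-01  4.420e-01  1.970e-01  1.327e+00  1.000e-03  2.517e+00] shift cm [-0.43  0.31 -0.04] f [ 0.43 -0.29  0.55] w 0.0852 t 1.4
rotvec [-0.08  0.02  0.09]
tub [ 0.65149004 -0.40669748  0.11      ]
```

View pics/w1.png

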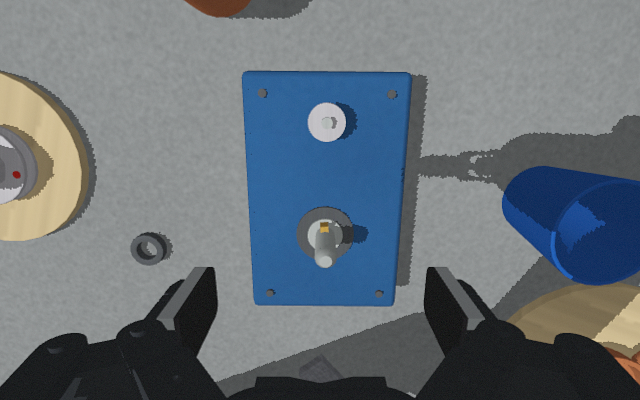

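The wrist view shows the drive: shaft top at (324,262), brass key near (325,227), motor pulley at (327,122). The key points nearly at the motor pulley. I'll enlarge it to measure.

```bash
python3 - <<'E'
from h import *
crop('w1',284,195,364,275,7.5,'w1c')
crop('w1',290,90,364,150,8,'w1m')
E
```

```text
(no output)
```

View pics/w1c.png

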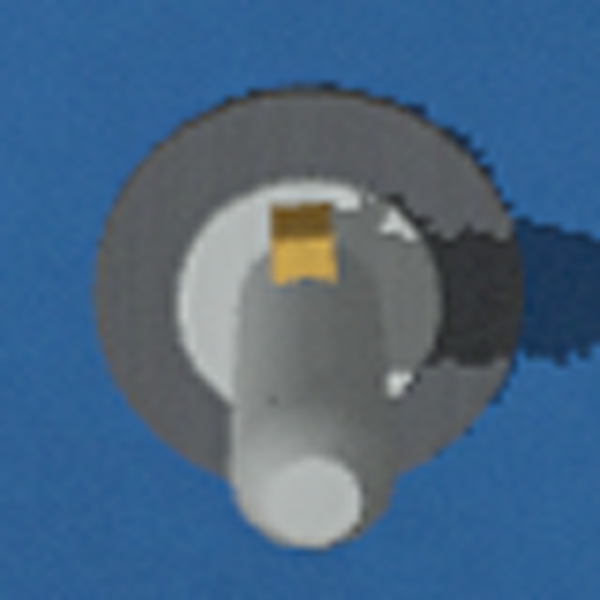

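View pics/w1m.png

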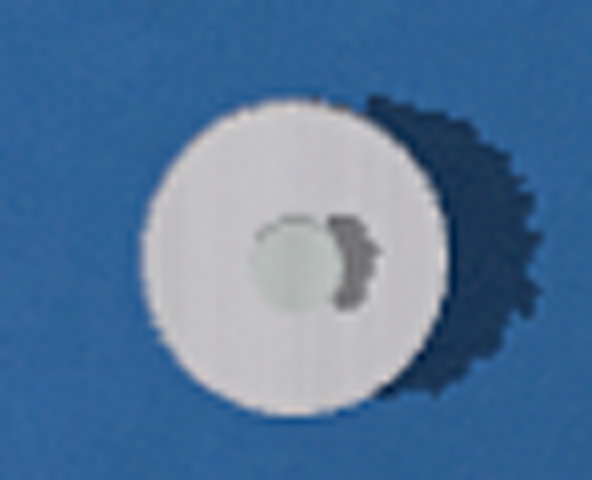

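```bash
python3 - <<'E'
from h import *
d=load('w1')
g=lambda x,y,z:onz(d,284+x/7.5-.43,195+y/7.5-.43,z)
t=g(312,502,.116); sh=g(310,309,.056)
a,b=g(271,238,.070),g(336,239,.070); a0,b0=g(272,204,.056),g(333,205,.056)
i1,i2=g(272,283,.07),g(337,280,.07)
m=onz(d,290+296/8-.43,90+258/8-.43,.079)
print('shaft',t,'shoulder',sh,'motor',m,np.linalg.norm((m-t)[:2]))
for p,q in((a,b),(a0,b0)):
    k=(p+q)/2; print('w',np.linalg.norm(p-q),'mid',k, 'r',np.linalg.norm((k-sh)[:2]),np.linalg.norm((k-t)[:2]))
    e=q-p; print('normal ang',np.degrees(np.arctan2(e[0],-e[1])), 'radial',np.degrees(np.arctan2(*(k-t)[[1,0]])),np.degrees(np.arctan2(*(k-sh)[[1,0]])))
for p,q in((i1,a),(i2,b)): e=q-p;print('side ang',np.degrees(np.arctan2(e[1],e[0])),np.linalg.norm(e))
print('motor ang',np.degrees(np.arctan2(*(m-t)[[1,0]])),np.degrees(np.arctan2(*(m-sh)[[1,0]])))
E
```

```text
shaft [ 0.54938153 -0.19663738  0.116     ] shoulder [ 0.54921351 -0.19711551  0.056     ] motor [ 0.65900111 -0.15777949  0.079     ] 0.11630299360292416
w 0.008518507210126211 mid [ 0.56353996 -0.19074985  0.07      ] r 0.01567701677926266 0.015333755275133929
normal ang 19.19634191325301 radial 22.579107693640143 23.956983749852014
w 0.008302961861226432 mid [ 0.56320826 -0.19084736  0.056     ] r 0.015334361581414767 0.014990081954252776
normal ang 19.137003628149657 radial 22.72176434603033 24.127279449198447
side ang 21.25835420243966 0.006324050535030538
side ang 21.785235791728894 0.005761519029573922
motor ang 19.518370921548318 19.712197514592646
```

```bash
python3 - <<'E'
from h import *
go([.492,.16,.25],93)
E
```

```text
pos [ 0.613  -0.167   0.2787] yaw 20.34 j [-0.268  0.447  0.203  1.324  0.005  2.518] shift cm [  0.   -34.86   2.97] f [6.73 0.1  1.45] w 0.0853 t 1.45
rotvec [ 4.000e-02 -3.500e-01 -7.266e+01]
```

carry_out:
  moves:
    - [[0,-3.2,0,0,0,-7,8.54],[0,-6.4,0,0,0,-14,8.54],[0,-9.6,0,0,0,-21,8.54],[0,-12.8,0,0,0,-28,8.54],[0,-16,0,0,0,-35,8.54]]

```text
clock: 1.87
position: [0.5564, -0.0158, 0.2786]
orientation: [[0.564, 0.826, 0.003], [0.826, -0.564, 0.004], [0.005, -0.0, -1.0]]
wrist_force: [-0.1, 0.9, 1.2]
width: 0.086
```

```bash
python3 - <<'E'
from h import *
go([.492,.16,.25],93)
E
```

```text
pos [ 0.5564 -0.0158  0.2786] yaw 55.68 j [-0.031  0.305 -0.016  1.247  0.005  2.139] shift cm [ 10.88 -15.23   2.92] f [-0.07  0.88  1.18] w 0.086 t 1.8667
rotvec [  0.08  -0.29 -37.32]
```

carry_out:
  moves:
    - [[2.2,-3.2,0.6,0,0,-7,8.54],[4.4,-6.4,1.2,0,0,-14,8.54],[6.6,-9.6,1.8,0,0,-21,8.54],[8.8,-12.4,2.4,0,0,-28,8.54],[10.9,-15.2,2.9,0,0,-35,8.54]]

```text
clock: 2.28
position: [0.491, 0.1613, 0.2497]
orientation: [[-0.018, 1.0, 0.002], [1.0, 0.018, 0.004], [0.004, 0.002, -1.0]]
wrist_force: [0.5, -0.3, -0.2]
width: 0.0853
```

carry_out:
  moves:
    - [[0,0,0,0,0,-2,8.54],[0,0,0,0,0,-2,8.54]]

```text
clock: 2.45
position: [0.4896, 0.1628, 0.249]
orientation: [[-0.057, 0.998, 0.0], [0.998, 0.057, 0.004], [0.004, 0.001, -1.0]]
wrist_force: [-0.7, -0.4, -0.1]
width: 0.0855
```

```bash
python3 - <<'E'
from h import *
d=snap('wrist','w2')
go([.492,.16,.25],93)
crop('w2',240,160,400,280,5,'w2c')
E
```

```text
pos [0.4903 0.1618 0.2493] yaw 93.08 j [ 0.317  0.247 -0.175  1.147  0.003  1.834] shift cm [-0.19  0.16 -0.07] f [-0.26 -0.21 -0.07] w 0.085 t 2.5
rotvec [ 0.08 -0.2   0.08]
```

View pics/w2.png

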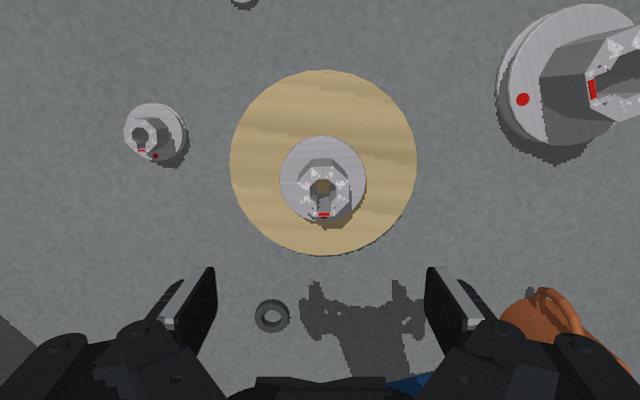

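```bash
python3 - <<'E'
from h import *
crop('w2',270,125,380,235,6,'w2d')
E
```

```text
(no output)
```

View pics/w2d.png

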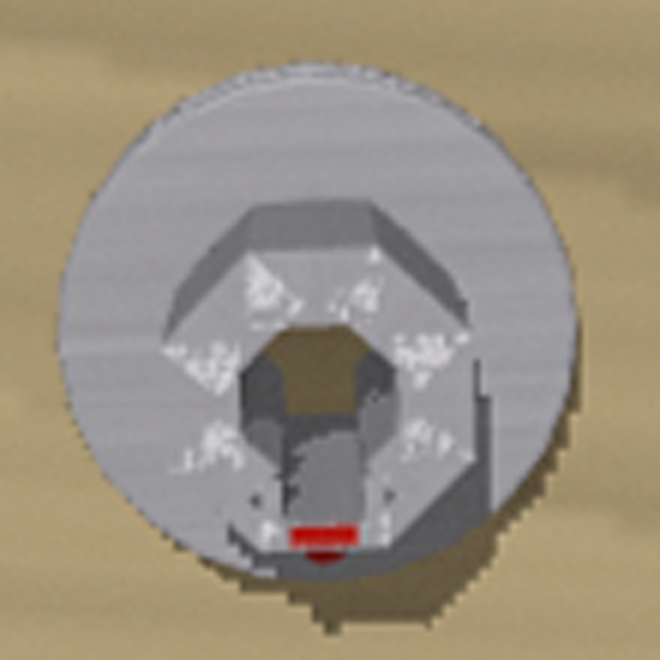

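```bash
python3 - <<'E'
from h import *
d=load('w2')
g=lambda x,y,z:onz(d,270+x/6-.42,125+y/6-.42,z)
V=[(248,250),(378,248),(466,337),(474,460),(388,547),(260,550),(172,468),(165,348)]
P=np.array([g(*v,.074)[:2] for v in V]); c=P.mean(0)
print('c',c,'r',np.linalg.norm(P-c,axis=1).round(4),'exp',.022/np.cos(np.pi/8))
a=np.degrees(np.arctan2(*(P-c).T[::-1])); 
print('flat ang mod45',((a+22.5+90+22.5)%45-22.5).round(2)) # relative to -90
b=g(325,536,.074); print('bar ang',np.degrees(np.arctan2(*(b[:2]-c)[::-1])), np.linalg.norm(b[:2]-c))
# keyway sides
r=g(318,318,.034);print('rim c approx',r)
E
```

```text
c [0.4918635  0.15945169] r [0.0241 0.0237 0.0228 0.0238 0.0238 0.0237 0.0232 0.0231] exp 0.023812628406432668
flat ang mod45 [5.04 5.61 5.62 4.94 5.75 4.72 5.43 5.57]
bar ang -84.06691927883232 0.01995323533675889
rim c approx [0.49178954 0.16287119 0.034     ]
```

```bash
python3 - <<'E'
from h import *
go([.4918,.1595,.12],95.3)
E
```

```text
pos [0.4903 0.1618 0.2493] yaw 93.08 j [ 0.317  0.247 -0.175  1.147  0.003  1.834] shift cm [-0.28  0.11 12.93] f [-0.26 -0.21 -0.07] w 0.085 t 2.5
rotvec [ 0.09 -0.2  -2.22]
```

carry_out:
  moves:
    - [[-0.28,0.11,3.5,0,-0.2,-2.2,8.54],[-0.28,0.11,7.0,0,-0.2,-2.2,8.54],[-0.28,0.11,10.4,0,-0.2,-2.2,8.54],[-0.28,0.11,12.9,0,-0.2,-2.2,8.54],[-0.28,0.11,12.9,0,-0.2,-2.2,8.54]]

```text
clock: 2.92
position: [0.4883, 0.1569, 0.1155]
orientation: [[-0.088, 0.996, -0.008], [0.996, 0.088, -0.003], [-0.003, -0.008, -1.0]]
wrist_force: [-1.1, 0.1, -0.6]
width: 0.0855
```

```bash
python3 - <<'E'
from h import *
d=snap('wrist','w3')
go([.4918,.1595,.065],95.3)
E
```

```text
pos [0.4898 0.1576 0.1181] yaw 95.1 j [ 3.120e-01  3.460e-01 -4.010e-01  8.290e-01 -1.000e-03  1.793e+00] shift cm [0.18 0.24 5.31] f [-0.34 -0.19  0.45] w 0.0851 t 2.9667
rotvec [-0.26  0.09 -0.2 ]
```

View pics/w3.png

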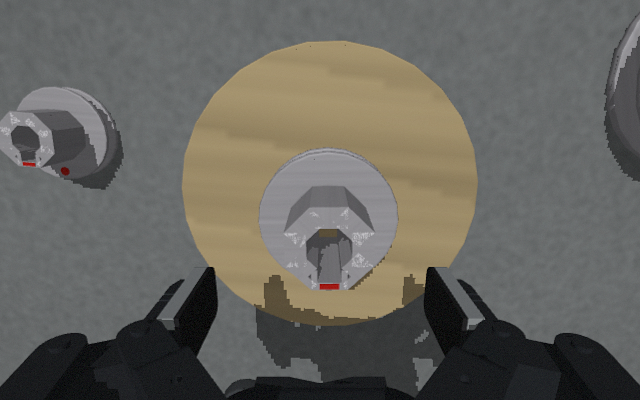

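```bash
python3 - <<'E'
from h import *
d=load('w3'); im=cv2.imread('pics/w3.png')
for c,col in(((.4918,.1595),(0,255,0)),):
  for k in range(8):
    p=[]
    for q in(k,k+1):
        a=np.radians(-84.7+22.5+45*q); p.append(tuple(int(round(x*16)) for x in proj(d,[c[0]+.0238*np.cos(a),c[1]+.0238*np.sin(a),.074])))
    cv2.line(im,p[0],p[1],col,1,cv2.LINE_AA,4)
cv2.imwrite('pics/w3o.png',cv2.resize(im[140:310,240:420],None,fx=3.5,fy=3.5))
E
```

```text
(no output)
```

View pics/w3o.png

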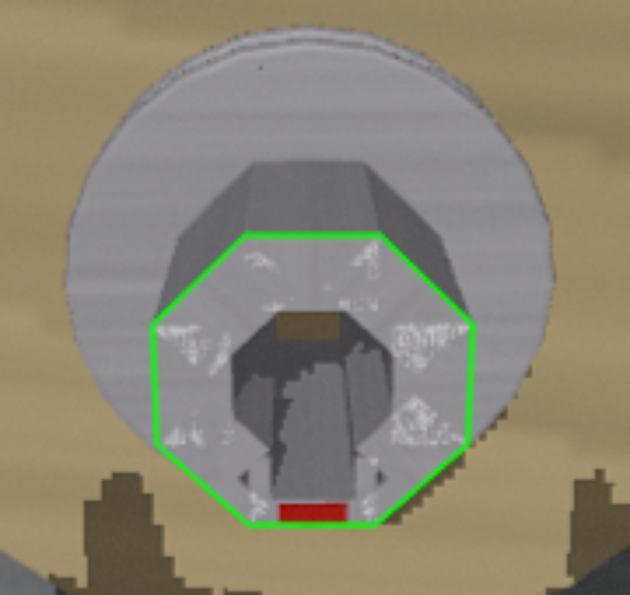

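The predicted hub outline lies on the hub top in this view, so the position and yaw are good. Going down and closing gently.

carry_out:
  moves:
    - [[0.18,0.24,1.5,-0.2,0,-0.2,8.54],[0.18,0.24,3.0,-0.2,0,-0.2,8.54],[0.18,0.24,4.3,-0.2,0,-0.2,8.54],[0.18,0.24,5.2,-0.2,0,-0.2,8.54],[0.18,0.24,5.2,-0.2,0,-0.2,8.54]]
  force: 40

```text
clock: 3.38
position: [0.4922, 0.1589, 0.0662]
orientation: [[-0.091, 0.996, -0.001], [0.996, 0.091, -0.002], [-0.002, -0.001, -1.0]]
wrist_force: [-1.0, 0.3, 0.7]
width: 0.0855
```

```bash
python3 - <<'E'
from h import *
go([.4918,.1595,.065],95.3)
E
```

```text
pos [0.4922 0.1589 0.0662] yaw 95.22 j [ 3.130e-01  4.060e-01 -4.680e-01  6.990e-01 -1.000e-03  1.793e+00] shift cm [ 0.06 -0.04  0.12] f [-1.03  0.33  0.69] w 0.0855 t 3.3833
rotvec [-0.07  0.1  -0.08]
```

carry_out:
  moves:
    - [[0.05,-0.04,0.1,0,0,0,4],[0.05,-0.04,0.1,0,0,0,4],[0.05,-0.04,0.1,0,0,0,4],[0.05,-0.04,0.1,0,0,0,4],[0.05,-0.04,0.1,0,0,0,4]]
  force: 40

```text
clock: 3.8
position: [0.4927, 0.1596, 0.0663]
orientation: [[-0.091, 0.996, 0.001], [0.996, 0.091, -0.001], [-0.001, 0.001, -1.0]]
wrist_force: [0.1, 1.1, 6.4]
width: 0.0434
```

carry_out:
  moves:
    - [[0,0,0,0,0,0,3],[0,0,0,0,0,0,3],[0,0,0,0,0,0,3],[0,0,0,0,0,0,3]]
  force: 50

```text
clock: 4.13
position: [0.4926, 0.1597, 0.0664]
orientation: [[-0.091, 0.996, 0.001], [0.996, 0.091, -0.001], [-0.001, 0.001, -1.0]]
wrist_force: [-0.1, -0.1, 2.3]
width: 0.0431
```

```bash
python3 - <<'E'
from h import *
snap('wrist','w4')
go([.4918,.1595,.24],95.3)
E
```

```text
pos [0.4926 0.1596 0.0664] yaw 95.22 j [ 0.314  0.405 -0.469  0.697 -0.002  1.794] shift cm [ -0.03  -0.07 -17.36] f [-0.53  0.02  2.  ] w 0.0436 t 4.1833
rotvec [ 0.04  0.09 -0.08]
```

View pics/w4.png

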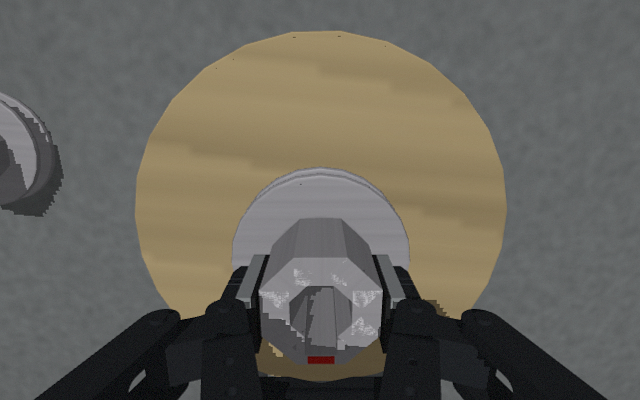

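Gripped: 43.5 mm opening on the 44 mm flats, with the pads square on two faces. Lifting.

carry_out:
  moves:
    - [[0,0,-2,0,0,0,3],[0,0,-5,0,0,0,3],[0,0,-8.5,0,0,0,3],[0,0,-12,0,0,0,3],[0,0,-15,0,0,0,3]]
  force: 60

```text
clock: 4.6
position: [0.492, 0.1597, 0.2177]
orientation: [[-0.091, 0.996, 0.0], [0.996, 0.091, -0.002], [-0.002, 0.0, -1.0]]
wrist_force: [1.3, -0.0, -3.0]
width: 0.0432
```

```bash
python3 - <<'E'
from h import *
d=snap('wrist','w5'); s=arm.state(); 
go([.5493,-.1968,.22],201.5)
im=cv2.imread('pics/w5.png'); R=s['orientation'];p=s['position']
R0=np.array([[np.cos(np.radians(95.22)),np.sin(np.radians(95.22)),0],[np.sin(np.radians(95.22)),-np.cos(np.radians(95.22)),0],[0,0,-1]])
off=R0.T@(np.array([.4918,.1595,.074])-np.array([.4926,.1597,.0664])); print(off)
for o,col in((off,(0,255,0)),(np.array([0,0,off[2]]),(0,0,255))):
  for k in range(8):
    q=[]
    for j in(k,k+1):
        a=np.radians(22.5+45*j); X=p+R@(o+.0238*np.array([np.cos(a),np.sin(a),0])); q.append(tuple(int(round(x*16)) for x in proj(d,X)))
    cv2.line(im,q[0],q[1],col,1,cv2.LINE_AA,4)
cv2.imwrite('pics/w5o.png',cv2.resize(im[200:400,200:440],None,fx=3.3,fy=3,interpolation=cv2.INTER_CUBIC))
E
```

```text
pos [0.4952 0.1608 0.2237] yaw 95.22 j [ 0.315  0.262 -0.223  1.076 -0.002  1.795] shift cm [-36.1    2.13   0.36] f [2.76 0.94 1.13] w 0.0432 t 4.65
rotvec [   0.43    0.5  -106.28]
[-0.00012639 -0.00081488 -0.0076    ]
```

View pics/w5o.png

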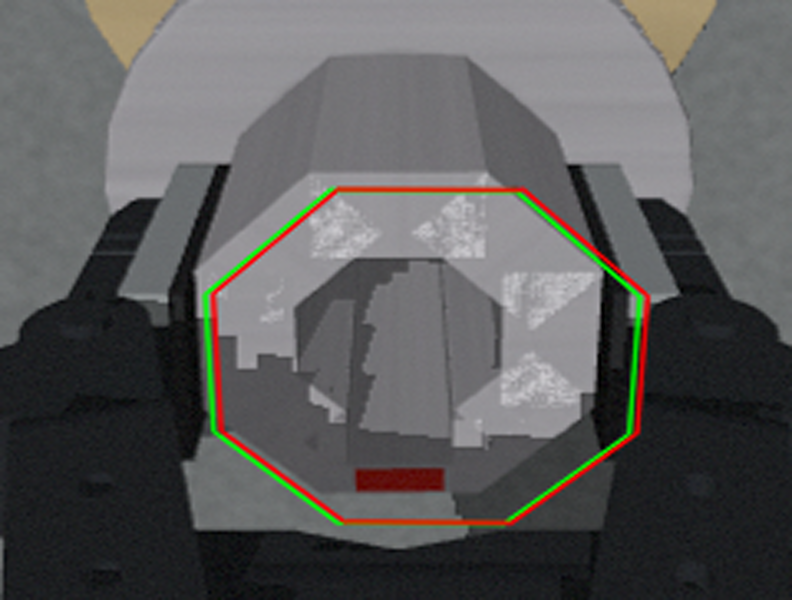

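carry_out:
  moves:
    - [[-2.4,0.1,0,0,0,-7,3],[-4.8,0.3,0,0,0,-14,3],[-7.2,0.4,0,0,0,-21,3],[-9.6,0.6,0,0,0,-28,3],[-12,0.7,0,0,0,-35,3]]

```text
clock: 5.07
position: [0.5126, 0.0409, 0.2226]
orientation: [[-0.651, 0.759, 0.008], [0.759, 0.651, 0.001], [-0.004, 0.007, -1.0]]
wrist_force: [0.4, 0.3, -3.7]
width: 0.043
```

```bash
python3 - <<'E'
from h import *
go([.5493,-.1968,.22],201.5)
E
```

```text
pos [0.5126 0.0409 0.2226] yaw 130.59 j [ 7.900e-02  2.530e-01 -2.380e-01  1.072e+00  1.000e-03  9.420e-01] shift cm [-20.44 -12.68   0.26] f [ 0.35  0.33 -3.7 ] w 0.043 t 5.0667
rotvec [  0.2    0.47 -70.91]
```

carry_out:
  moves:
    - [[-2.0,-1.3,0,0,0,-7,3],[-4.0,-2.6,0,0,0,-14,3],[-6.1,-3.8,0,0,0,-21,3],[-8.2,-5.1,0,0,0,-28,3],[-10.2,-6.3,0,0,0,-35,3]]

```text
clock: 5.48
position: [0.5304, -0.0788, 0.2214]
orientation: [[-0.97, 0.243, 0.006], [0.243, 0.97, 0.002], [-0.006, 0.003, -1.0]]
wrist_force: [-0.1, 0.2, -3.3]
width: 0.0435
```

```bash
python3 - <<'E'
from h import *
go([.5493,-.1968,.22],201.5)
E
```

```text
pos [ 0.5304 -0.0788  0.2214] yaw 165.93 j [-0.149  0.292 -0.186  1.087  0.002  0.097] shift cm [ -4.7  -10.99   0.13] f [-0.11  0.17 -3.25] w 0.0435 t 5.4833
rotvec [  0.06   0.36 -35.57]
```

carry_out:
  moves:
    - [[-1.0,-2.2,0,0,0,-7,3],[-2.0,-4.4,0,0,0,-14,3],[-2.9,-6.6,0,0,0,-21,3],[-3.8,-8.8,0,0,0.2,-28,3],[-4.7,-11.0,0.1,0,0.3,-35,3]]

```text
clock: 5.9
position: [0.5488, -0.198, 0.2191]
orientation: [[-0.932, -0.363, -0.001], [-0.363, 0.932, 0.002], [0.0, 0.002, -1.0]]
wrist_force: [-0.0, 0.1, -4.0]
width: 0.0431
```

carry_out:
  moves:
    - [[0,0,0,0,0,-0.6,3],[0,0,0,0,0,-0.6,3],[0,0,0,0,0,-0.6,3]]

```text
clock: 6.15
position: [0.548, -0.1975, 0.218]
orientation: [[-0.929, -0.371, -0.003], [-0.371, 0.929, 0.003], [0.002, 0.004, -1.0]]
wrist_force: [-0.1, 0.0, -3.3]
width: 0.0434
```

```bash
cat >> h.py <<'E'
def held(tag,off,col=(0,255,0)):
    d=load(tag);im=cv2.imread(f'pics/{tag}.png');st=np.load(f'pics/{tag}_s.npz');R=st['R'];p=st['p']
    for k in range(8):
        q=[]
        for j in(k,k+1):
            a=np.radians(22.5+45*j); X=p+R@(off+.0238*np.array([np.cos(a),np.sin(a),0])); q.append(tuple(int(round(x*16)) for x in proj(d,X)))
        cv2.line(im,q[0],q[1],col,1,cv2.LINE_AA,4)
    cv2.imwrite(f'pics/{tag}o.png',cv2.resize(im[200:400,200:440],None,fx=3.3,fy=3,interpolation=cv2.INTER_CUBIC))
E
python3 - <<'E'
from h import *
s=arm.state(); np.savez('pics/w6_s.npz',R=s['orientation'],p=s['position'])
snap('wrist','w6');go([.5493,-.1968,.22],201.5); held('w6',np.array([-.0001,-.0004,-.0076]))
snap('side','side6');snap('scene','scene6')
crop('side6',290,110,390,200,7,'s6');crop('scene6',265,170,365,260,7,'c6')
E
```

```text
pos [ 0.5481 -0.1971  0.2183] yaw -158.17 j [-0.346  0.378 -0.065  1.131  0.002 -0.727] shift cm [-0.12 -0.02 -0.17] f [ 0.2  -1.06 -3.8 ] w 0.0433 t 6.2
rotvec [ 0.23 -0.08  0.33]
```

View pics/w6o.png

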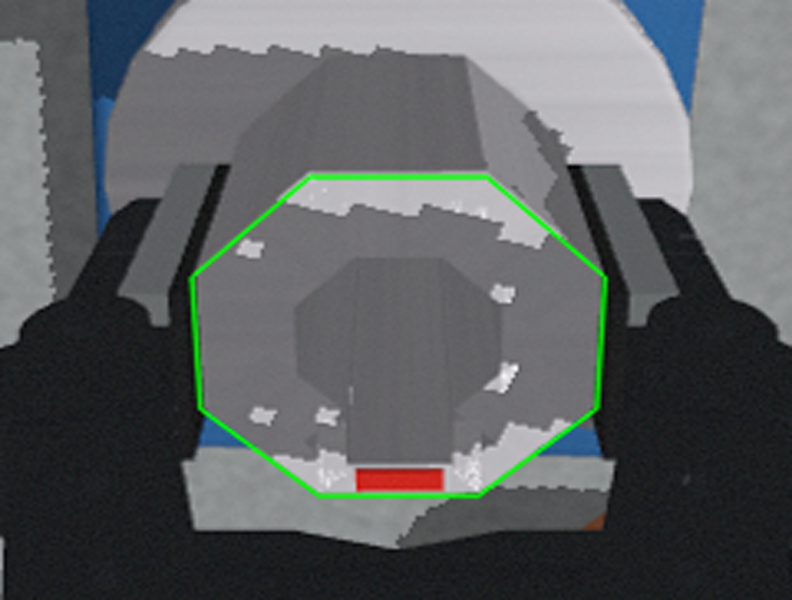

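View pics/s6.png

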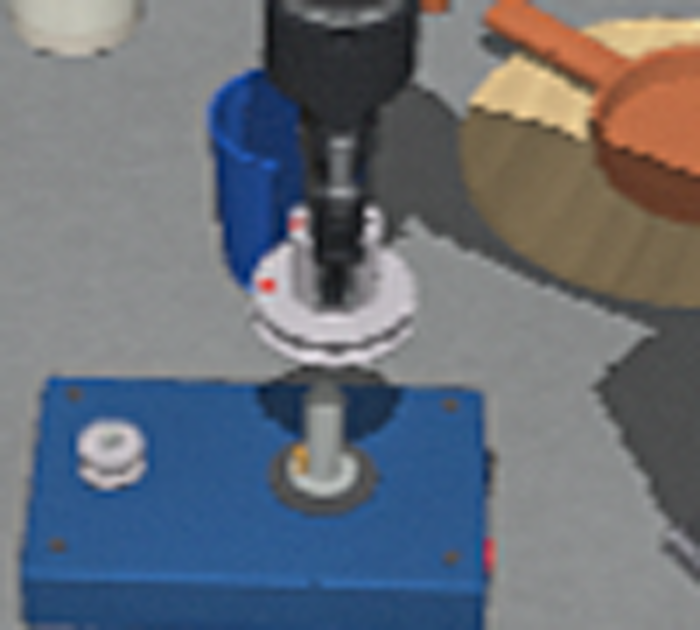

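View pics/c6.png

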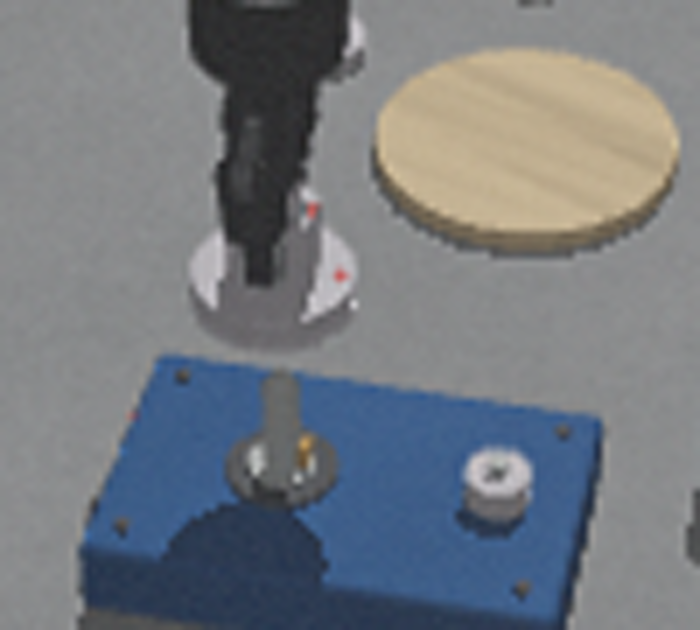

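The pulley sits upright and centred in the jaws: the overlay fits, and both outside views show it above the shaft with its red dot towards the motor. Lowering to just above the shaft tip.

carry_out:
  moves:
    - [[-0.1,0,1.2,0.2,-0.1,0.3,3],[-0.12,-0.02,2.4,0.2,-0.1,0.3,3],[-0.12,-0.02,3.6,0.2,-0.1,0.3,3],[-0.12,-0.02,4.4,0.2,-0.1,0.3,3],[-0.12,-0.02,4.4,0.2,-0.1,0.3,3]]

```text
clock: 6.72
position: [0.5482, -0.1953, 0.1731]
orientation: [[-0.929, -0.369, -0.002], [-0.369, 0.929, 0.001], [0.002, 0.002, -1.0]]
wrist_force: [-0.7, -0.1, -3.4]
width: 0.043
```

```bash
python3 - <<'E'
from h import *
go([.5493,-.1968,.164],201.5)
E
```

```text
pos [ 0.5482 -0.1953  0.1731] yaw -158.36 j [-0.342  0.403 -0.148  1.022  0.    -0.72 ] shift cm [-0.04 -0.18  0.91] f [-0.69 -0.07 -3.42] w 0.043 t 6.7167
rotvec [ 0.11 -0.09  0.14]
```

carry_out:
  moves:
    - [[-0.04,-0.15,0,0.1,0,0.1,3],[-0.04,-0.15,0,0.1,0,0.1,3],[-0.04,-0.15,0.4,0.1,0,0.1,3],[-0.04,-0.15,0.7,0.1,0,0.1,3],[-0.04,-0.15,0.8,0.1,0,0.1,3]]

```text
clock: 7.13
position: [0.5491, -0.1965, 0.1649]
orientation: [[-0.93, -0.367, -0.002], [-0.367, 0.93, -0.0], [0.002, 0.0, -1.0]]
wrist_force: [-0.3, -0.7, -3.0]
width: 0.0435
```

```bash
python3 - <<'E'
from h import *
go([.5493,-.1968,.164],201.5)
snap('side','side7');snap('scene','scene7');s=arm.state();print(s['wrist_force'],s['position'])
crop('side7',290,130,390,200,8,'s7');crop('scene7',265,190,365,260,8,'c7')
E
```

```text
pos [ 0.5491 -0.1965  0.1649] yaw -158.46 j [-3.430e-01  4.100e-01 -1.600e-01  1.002e+00 -1.000e-03 -7.190e-01] shift cm [-0.01 -0.03  0.09] f [-0.28 -0.74 -3.02] w 0.0435 t 7.1333
rotvec [ 0.01 -0.09  0.04]
[-0.35135175 -0.23505684 -3.22549097] [ 0.54892192 -0.19647488  0.16487329]
```

View pics/s7.png

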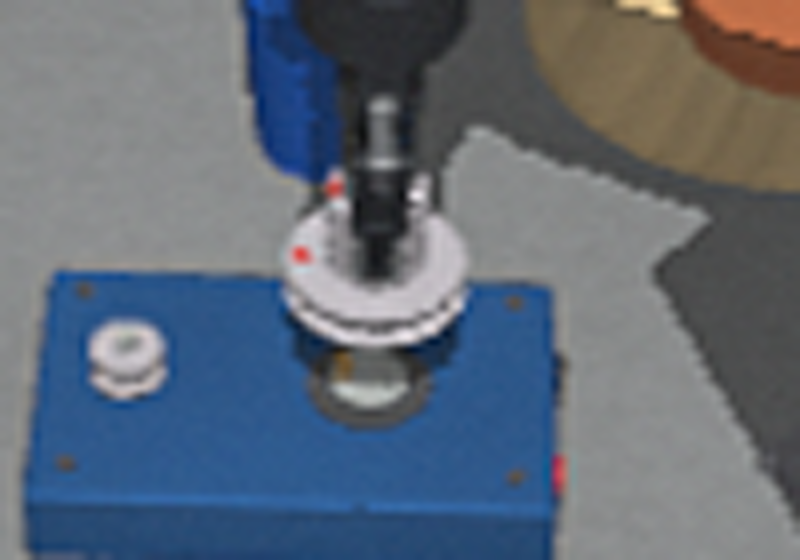

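View pics/c7.png

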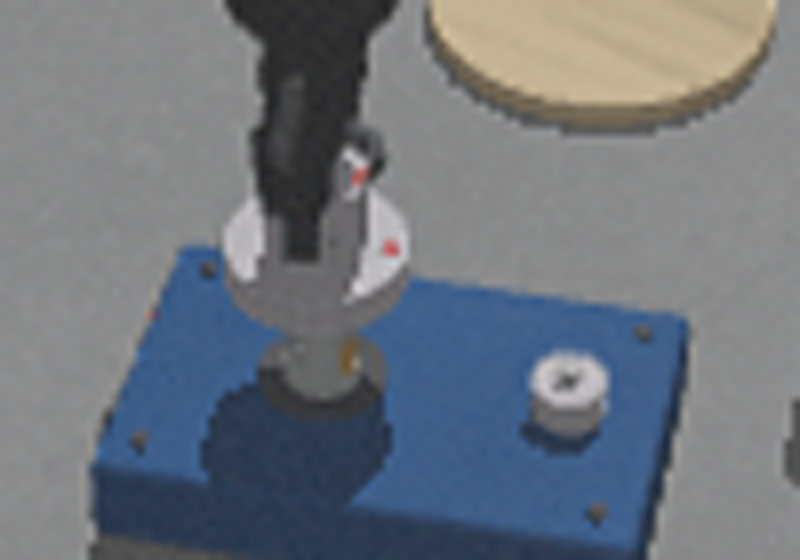

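The bore is over the tip, and the force is only the pulley's weight (about −3.2 N). Continuing down in small steps.

carry_out:
  moves:
    - [[-0.02,-0.03,0.2,0,0,0,3],[-0.02,-0.03,0.4,0,0,0,3],[-0.02,-0.03,0.6,0,0,0,3],[-0.02,-0.03,0.8,0,0,0,3],[-0.02,-0.03,1.0,0,0,0,3]]

```text
clock: 7.65
position: [0.5492, -0.1967, 0.1546]
orientation: [[-0.93, -0.367, -0.002], [-0.367, 0.93, -0.0], [0.002, 0.001, -1.0]]
wrist_force: [-0.5, 1.1, -3.6]
width: 0.043
```

```bash
python3 - <<'E'
from h import *
go([.5493,-.1968,.1384],201.5); s=arm.state(); print(s['ft_torque'])
E
```

```text
pos [ 0.5492 -0.1967  0.1546] yaw -158.47 j [-0.343  0.418 -0.175  0.979 -0.001 -0.719] shift cm [-0.01 -0.02  1.62] f [-0.49  1.09 -3.6 ] w 0.043 t 7.65
rotvec [ 0.04 -0.12  0.03]
[-0.02165721 -0.01068347  0.05127957]
```

carry_out:
  moves:
    - [[0,0,0.5,0,0,0,3],[0,0,1.0,0,0,0,3],[0,0,1.5,0,0,0,3],[0,0,2.0,0,0,0,3],[0,0,2.4,0,0,0,3]]

```text
clock: 8.07
position: [0.549, -0.1966, 0.1298]
orientation: [[-0.93, -0.367, -0.003], [-0.367, 0.93, -0.0], [0.002, 0.001, -1.0]]
wrist_force: [-0.7, -1.1, -3.9]
width: 0.0431
```

carry_out:
  moves:
    - [[0,0,0.1,0,0,0,3],[0,0,0.2,0,0,0,3],[0,0,0.2,0,0,0,3]]

```text
clock: 8.32
position: [0.549, -0.1966, 0.1276]
orientation: [[-0.93, -0.367, -0.003], [-0.367, 0.93, 0.0], [0.003, 0.001, -1.0]]
wrist_force: [0.1, 0.8, -2.7]
width: 0.0431
```

```bash
python3 - <<'E'
from h import *
go([.5493,-.1968,.1224],201.5); s=arm.state(); print(s['ft_torque'])
E
```

```text
pos [ 0.549  -0.1966  0.1276] yaw -158.46 j [-0.343  0.44  -0.216  0.917 -0.001 -0.719] shift cm [-0.03 -0.03  0.52] f [ 0.07  0.79 -2.67] w 0.0431 t 8.3167
rotvec [ 0.06 -0.15  0.04]
[-0.05815322 -0.0626123   0.0150885 ]
```

Free sliding so far. Now feeling past the key-top height (TCP ≈ 0.1224) in 1–1.5 mm steps.

carry_out:
  moves:
    - [[0,0,0.15,0,0,0,3],[0,0,0.3,0,0,0,3],[0,0,0.45,0,0,0,3],[0,0,0.5,0,0,0,3]]

```text
clock: 8.65
position: [0.5489, -0.1966, 0.1224]
orientation: [[-0.93, -0.367, -0.003], [-0.367, 0.93, 0.0], [0.003, 0.001, -1.0]]
wrist_force: [-0.2, -0.6, -3.0]
width: 0.043
```

carry_out:
  moves:
    - [[0,0,0.1,0,0,0,3],[0,0,0.15,0,0,0,3],[0,0,0.2,0,0,0,3]]

```text
clock: 8.9
position: [0.5489, -0.1966, 0.1204]
orientation: [[-0.93, -0.367, -0.003], [-0.367, 0.93, -0.0], [0.003, 0.001, -1.0]]
wrist_force: [0.3, 0.2, -2.7]
width: 0.0431
```

```bash
python3 - <<'E'
from h import *
go([.5493,-.1968,.1084],201.5); s=arm.state(); print(s['ft_torque'])
E
```

```text
pos [ 0.5489 -0.1966  0.1204] yaw -158.46 j [-0.344  0.446 -0.227  0.9   -0.001 -0.719] shift cm [-0.03 -0.03  1.2 ] f [ 0.32  0.22 -2.68] w 0.0431 t 8.9
rotvec [ 0.06 -0.15  0.04]
[ 0.02978131 -0.09928469 -0.02951757]
```

carry_out:
  moves:
    - [[0,0,0.1,0,0,0,3],[0,0,0.2,0,0,0,3],[0,0,0.3,0,0,0,3],[0,0,0.3,0,0,0,3]]

```text
clock: 9.23
position: [0.5489, -0.1967, 0.1172]
orientation: [[-0.93, -0.367, -0.003], [-0.367, 0.93, 0.0], [0.003, 0.001, -1.0]]
wrist_force: [-0.3, -0.3, -4.0]
width: 0.0434
```

```bash
python3 - <<'E'
from h import *
go([.5493,-.1968,.1084],201.5); s=arm.state(); print(s['ft_torque'])
E
```

```text
pos [ 0.5489 -0.1967  0.1172] yaw -158.47 j [-0.344  0.449 -0.232  0.893 -0.001 -0.719] shift cm [-0.03 -0.03  0.88] f [-0.35 -0.25 -4.02] w 0.0434 t 9.2333
rotvec [ 0.06 -0.15  0.03]
[ 0.00176247 -0.09462174  0.01492399]
```

The underside is about 5 mm below the key top with no contact force, so the keyway is on the key. Letting it down slowly.

carry_out:
  moves:
    - [[0,0,0.15,0,0,0,3],[0,0,0.3,0,0,0,3],[0,0,0.45,0,0,0,3],[0,0,0.6,0,0,0,3],[0,0,0.7,0,0,0,3]]

```text
clock: 9.65
position: [0.549, -0.1966, 0.11]
orientation: [[-0.93, -0.367, -0.003], [-0.367, 0.93, 0.0], [0.003, 0.001, -1.0]]
wrist_force: [-0.4, 0.4, -3.0]
width: 0.0435
```

```bash
python3 - <<'E'
from h import *
go([.5493,-.1968,.1084],201.5); s=arm.state(); print(s['ft_torque'])
E
```

```text
pos [ 0.549  -0.1966  0.11  ] yaw -158.46 j [-0.344  0.455 -0.242  0.876 -0.001 -0.719] shift cm [-0.03 -0.03  0.16] f [-0.4   0.38 -3.04] w 0.0435 t 9.65
rotvec [ 0.06 -0.15  0.04]
[-0.03661564 -0.04971363  0.01594538]
```

carry_out:
  moves:
    - [[0,0,0.05,0,0,0,3],[0,0,0.1,0,0,0,3],[0,0,0.15,0,0,0,3],[0,0,0.15,0,0,0,3]]

```text
clock: 9.98
position: [0.5489, -0.1966, 0.1085]
orientation: [[-0.93, -0.367, -0.003], [-0.367, 0.93, 0.0], [0.003, 0.001, -1.0]]
wrist_force: [0.1, -1.1, -3.4]
width: 0.0431
```

carry_out:
  moves:
    - [[0,0,0.05,0,0,0,3],[0,0,0.08,0,0,0,3],[0,0,0.08,0,0,0,3]]

```text
clock: 10.23
position: [0.5489, -0.1967, 0.1084]
orientation: [[-0.93, -0.367, -0.002], [-0.367, 0.93, -0.0], [0.002, 0.001, -1.0]]
wrist_force: [-2.7, 0.3, 4.0]
width: 0.0433
```

```bash
python3 - <<'E'
from h import *
go([.5493,-.1968,.1084],201.5); s=arm.state(); print(s['ft_torque'])
E
```

```text
pos [ 0.5489 -0.1967  0.1084] yaw -158.47 j [-0.344  0.457 -0.244  0.872 -0.001 -0.719] shift cm [-0.03 -0.03  0.  ] f [-2.66  0.28  4.02] w 0.0433 t 10.2333
rotvec [ 0.04 -0.13  0.03]
[ 0.12536392  0.39623249 -0.00180597]
```

It meets the shoulder at exactly the expected height (TCP 0.1084), and the load changes from −3 N to +4 N. Releasing.

carry_out:
  moves:
    - [[0,0,0,0,0,0,5],[0,0,0,0,0,0,6],[0,0,0,0,0,0,7],[0,0,0,0,0,0,7],[0,0,0,0,0,0,7]]

```text
clock: 10.65
position: [0.5491, -0.1967, 0.1084]
orientation: [[-0.93, -0.367, -0.002], [-0.367, 0.93, -0.0], [0.002, 0.001, -1.0]]
wrist_force: [-0.7, -0.8, 0.2]
width: 0.0699
```

```bash
python3 - <<'E'
from h import *
go([.549,-.1967,.22],201.5)
E
```

```text
pos [ 0.5491 -0.1967  0.1084] yaw -158.47 j [-0.344  0.457 -0.244  0.872 -0.001 -0.719] shift cm [ 3.000e-02  1.000e-02 -1.116e+01] f [-0.74 -0.79  0.18] w 0.0699 t 10.65
rotvec [ 0.04 -0.12  0.03]
```

carry_out:
  moves:
    - [[0,0,-1,0,0,0,7],[0,0,-3.5,0,0,0,7],[0,0,-7,0,0,0,7],[0,0,-10.5,0,0,0,7],[0,0,-14,0,0,0,7]]

```text
clock: 11.07
position: [0.549, -0.1965, 0.2504]
orientation: [[-0.93, -0.367, -0.002], [-0.367, 0.93, -0.0], [0.002, 0.001, -1.0]]
wrist_force: [1.3, -0.2, -0.7]
width: 0.0704
```

carry_out:
  moves:
    - [[3,0,-1,0,0,0,7],[6,0,-1,0,0,0,7],[8,0,-1,0,0,0,7],[8,0,-1,0,0,0,7],[8,0,-1,0,0,0,7]]

```text
clock: 11.48
position: [0.474, -0.2263, 0.2617]
orientation: [[-0.931, -0.366, -0.001], [-0.366, 0.931, -0.001], [0.001, -0.0, -1.0]]
wrist_force: [-0.5, -0.6, -1.3]
width: 0.0694
```

```bash
python3 - <<'E'
from h import *
go([.549,-.1967,.22],201.5)
S=snap('side','side9');C=snap('scene','scene9');W=snap('wrist','w9')
# overlay predicted home circle/hub
for t,d,b in(('side9',S,(280,130,400,220)),('scene9',C,(255,180,375,270)),('w9',W,(240,120,400,240))):
    im=cv2.imread(f'pics/{t}.png'); x0,y0,x1,y1=b; im=cv2.resize(im[y0:y1,x0:x1],None,fx=5,fy=5,interpolation=cv2.INTER_CUBIC)
    for z,r in((.116,.0238),(.076,.042)):
        for home,col in((0,(0,255,0)),(.014,(0,0,255))):
            pts=np.array([(proj(d,[.5491+r*np.cos(a),-.1967+r*np.sin(a),z+home])-[x0,y0]+.5)*5 for a in np.linspace(0,6.283,60)]).astype(int)
            cv2.polylines(im,[pts],True,col,1,cv2.LINE_AA)
    cv2.imwrite(f'pics/{t}o.png',im)
E
```

```text
pos [ 0.474  -0.2263  0.2617] yaw -158.55 j [-4.450e-01  2.590e-01 -1.260e-01  1.187e+00 -1.000e-03 -8.190e-01] shift cm [-8.06  0.01  4.17] f [-0.53 -0.59 -1.26] w 0.0694 t 11.4833
rotvec [-0.01 -0.06 -0.05]
```

View pics/side9o.png

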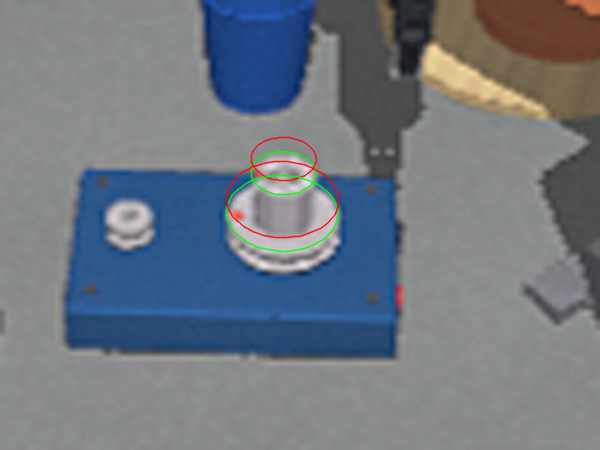

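View pics/scene9o.png

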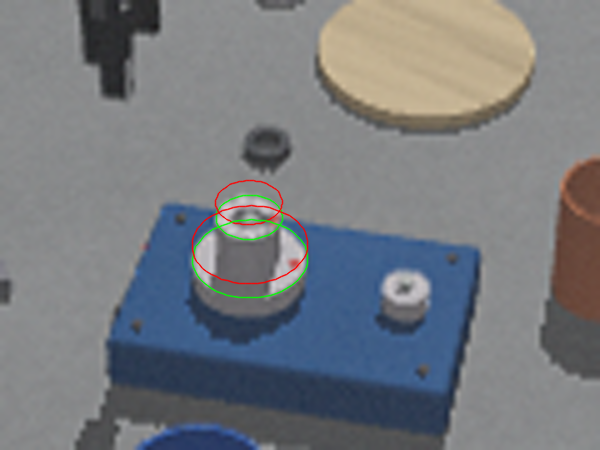

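View pics/w9o.png

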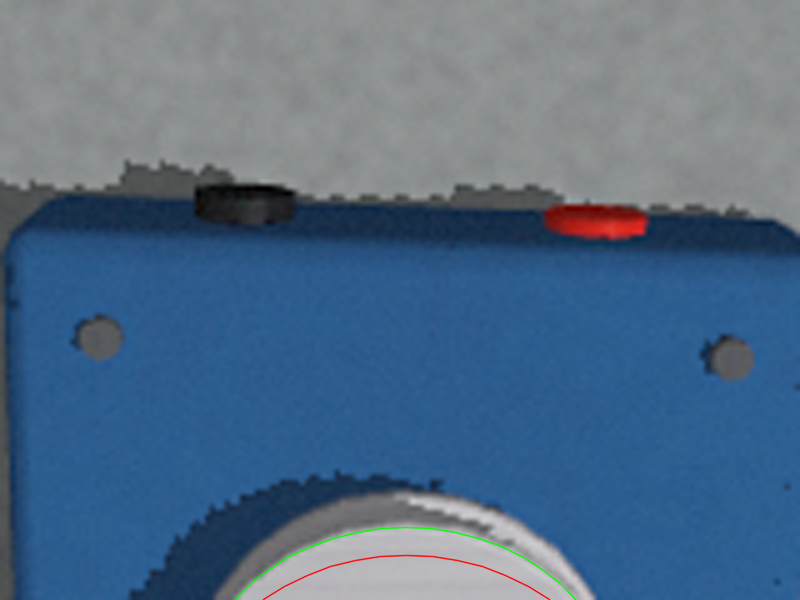

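View pics/scene9.png

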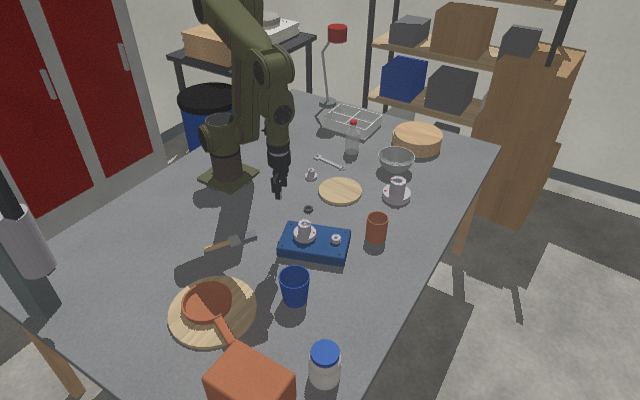

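In all three views the pulley matches the outline drawn for fully home (green), not the one 14 mm too high (red). The shaft top is flush in the bore, everything else is where it was, and the arm is clear. Handing in.

```bash
python3 - <<'E'
from h import *
print(arm.close_job())
E
```

```text
the job is handed in; nothing more can be done
None
```

The middle pulley is on the blue drive's shaft, rim down, fully home on the shoulder and released. The job is handed in, at about 11.6 s on the clock.

- **Key:** I measured its direction from a wrist picture (about 21.5° in the world frame, about 2° from the drive's +x). I turned the pulley to that angle above the shaft, and it went over the key at the first try. No search by turning on the shaft was needed.
- **Contact:** On the way down I read only the pulley's weight (about 3 N). It met the shoulder at the expected height with about 4 N.
- **Last checks:** All three cameras match the home outline rather than the one 14 mm too high. In the scene picture the other things are where they were, and the arm is clear of everything.
- **Checks that disagreed:** One overlay, made while the arm was still moving, was out by a few millimetres. Repeated with the arm still, it agreed. The first triangulated heights of the pulley and shaft tops were about 3 mm low, and the motor pulley's and key's were 10–14 mm out. I used the wrist-camera positions instead.

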